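Fold down the track stops and push the ring carrier home

TASK

Three orange flip-up stops hold back the blue ring carrier in its guide track. Stroke lightly along the row of stops with the fingertips so that all three lie flat in the track before the carrier is moved, then push the carrier by its rear end along the track, over them, until it is fully home against the end stop, both rings still in their pockets and untouched by the fingers. Lift nothing, and leave the other things on the cart alone.

Things in the scene. Friction and masses are not known exactly. Their poses are not given: they have to be found in the camera images.
- track: Fixed guide track on the cart, 128 x 475 mm: dark steel plate, top 14 mm above the cart, two aluminium guide rails (96 mm apart inside, tops 30 mm above the cart), a 36 mm high end stop with two black bumpers. Origin: on the cart surface, on the track's centre line. y runs along the track to the end stop, x across, z up. Open end at y = -250 mm, bumper faces at y = +200 mm.
- carrier: Loose blue carrier with two pockets in a row, 92 (x) x 160 (y) x 16 mm, about 0.3 kg plus rings, on 6 mm runners; slides along y between the rails (2 mm play each side). Origin: centre of its underside; axes as the track's. Flat ends 80 mm either side of the origin, from 6 to 16 mm above the plate. Fully home its front end lies on the bumpers, origin at y = +120 mm of the track.
- ring_a: Grey steel flange ring, 67 x 67 x 12 mm, in the carrier's rear pocket, 160 g; it stands 8 mm out of the 4 mm deep pocket. Origin: centre of its underside.
- ring_b: The same kind of ring in the carrier's front pocket.
- pocket_a (a point): Centre of the floor of the rear pocket, where ring_a's underside centre lies.
- pocket_b (a point): Centre of the floor of the front pocket, where ring_b's underside centre lies.
- stop_1 (a joint): Angle (rad) of the orange flip-up stop 1 (first, nearest the carrier), on the track's centre line: 0 lies flat, level with the plate to 0.5 mm; starts raised at 0.32 to 0.46. Flap 25 mm wide, 42 mm long, hinged at its end-stop end, sloping up to a free end that faces the carrier 13 to 19 mm above the plate. Pressed from above it yields to about 1 N at the free end, more near the hinge, and stays where left; pushed at its free end it jams.
- stop_1_tip (a point): Middle of the upper edge of the free end of stop 1; moves with the flap. When flat it is at y = -20 mm, x = 0 of the track.
- stop_1_hinge (a point): Point on the upper face of stop 1 above its hinge pin, at y = 22 mm of the track, 14.5 mm above the cart.
- stop_2 (a joint): Angle (rad) of the orange flip-up stop 2 (middle), on the track's centre line: 0 lies flat, level with the plate to 0.5 mm; starts raised at 0.32 to 0.46. Flap 25 mm wide, 42 mm long, hinged at its end-stop end, sloping up to a free end that faces the carrier 13 to 19 mm above the plate. Pressed from above it yields to about 1 N at the free end, more near the hinge, and stays where left; pushed at its free end it jams.
- stop_2_tip (a point): Middle of the upper edge of the free end of stop 2; moves with the flap. When flat it is at y = 52 mm, x = 0 of the track.
- stop_2_hinge (a point): Point on the upper face of stop 2 above its hinge pin, at y = 94 mm of the track, 14.5 mm above the cart.
- stop_3 (a joint): Angle (rad) of the orange flip-up stop 3 (last, nearest the end stop), on the track's centre line: 0 lies flat, level with the plate to 0.5 mm; starts raised at 0.32 to 0.46. Flap 25 mm wide, 42 mm long, hinged at its end-stop end, sloping up to a free end that faces the carrier 13 to 19 mm above the plate. Pressed from above it yields to about 1 N at the free end, more near the hinge, and stays where left; pushed at its free end it jams.
- stop_3_tip (a point): Middle of the upper edge of the free end of stop 3; moves with the flap. When flat it is at y = 124 mm, x = 0 of the track.
- stop_3_hinge (a point): Point on the upper face of stop 3 above its hinge pin, at y = 166 mm of the track, 14.5 mm above the cart.
- next_carrier: Second blue carrier like the first, standing on the cart behind the track, a bystander to be left alone.
- spare_ring: Single flange ring on the cart surface, a bystander to be left alone.
- gauge_block: Small steel gauge block, a bystander to be left alone.
- oil_bottle: White and yellow oil bottle with a red spout, the one nearer the robot, a bystander to be left alone.
- spanner: Open spanner, the one nearer the robot, a bystander to be left alone.
- next_ring: Flange ring in the front pocket of the second carrier, a bystander to be left alone.
- chip_brush: Chip brush, lying beside the track, a bystander to be left alone.
Not all that is in view belongs to the job. Leave any yellow look-alike of the ring_a alone.

How it is judged:
By the outcome, as a careful person would: the job done as asked, in the order asked, and still so for the second after the job is handed in, with the robot touching nothing.
It also fails if it takes over 51 s, if anything falls off the work surface, if the arm or the gripper's body presses on something with over 40 N, if the wrist force passes 120 N, or if a joint passes its speed limit or range.

ROBOT

A 6-joint arm with a two-finger parallel gripper is mounted at the origin on a cart in front of the work surface, level with it; the furniture and walls round the work are solid. World frame = base frame: x ahead of the robot, y to its left, z up, the work surface at z = 0. Lengths are in m, angles in rad, forces in N, time in s.
With the tool pointing down it reaches from about 0.325 to 0.9 m from the base axis. Payload 6.1 kg.
Tool frame: the origin (TCP) lies midway between the tips of the shut fingers; the grasp point (between the pads) lies 19 mm behind it; z points along the fingers, y is the line along which they close (so a half turn about z gives the same grasp; the last joint's range is limited). The gripper opens to 85 mm and grips with 20 to 120 N. Pads are 22 mm wide; open, the fingers measure 114 mm over their backs; the gripper's body (76 mm by 85 mm) begins 54 mm behind the grasp point. The pads swing forward as they close: fully open they stand 13 mm farther back than shut.
Start: joints at [1.023, 0.22, 1.526, -0, 1.395, -0.126], TCP at [0.256, 0.57, 0.231] pointing down, gripper open.
Joint ranges: [-2.98, 2.98], [-0.91, 2.08], [0.09, 2.57], [-1.24, 4.39], [0.2, 2.65], [-2.68, 2.68]. Speed limits (rad/s): [2.57, 2.57, 3.01, 3.14, 3.14, 3.14].

INTERFACE

Orientations are given as a 3x3 rotation matrix whose columns are the frame's x, y, z axes.
In Python, from rig import env, command_gripper, planner, capture gives the robot as it stands. The module is installed in compiled form; this text tells all that it offers. Calls block until the motion is done:
- env.goto(position, orientation): joint-space move of the TCP to a pose.
- env.line_to(position, attitude=None, v=0.15, stop_force=None): straight line of the TCP; attitude=None keeps the orientation; v is the mean speed in m/s. With stop_force (N) it stops when the force on the tool has changed by that much, and returns True; else False.
- env.set_joints(angles): joint-space move.
- command_gripper(opening, grip_force=None): finger opening in m; grip_force is the grip in N (None keeps the last); returns when the fingers have stopped.
- env.pause(seconds).
- planner.solve_ik(position, orientation): joint angles nearest the present ones, or None.
- env.sense(): the state.
- capture(name): name is "scene" or "side" or "wrist"; returns a dict with "image" (480x640x3 uint8, red, green, blue), "z_map" (480x640 float32, m along the optical axis (not along the pixel's ray), 0 where there is no reading), "vertical_fov" (degrees; the focal length in pixels is half the picture's height over the tangent of half this angle, whatever the lens; pixels are square), "cx", "cy" (the principal point, pixels), "dist" ([k1, k2, p1, p2, k3] as OpenCV has them; the pictures are not rectified), "world_to_cam" (4x4, takes a point from world to camera coordinates). Camera axes: x right, y down, z forward; pixel columns grow to the right and rows downward; lengths in m; the calibration is good to about 2 mm. A picture is of the moment at which its call begins.
A pose or a line that the arm cannot do raises env.MotionError and nothing moves.
- env.finish_job(): hands the job in; it is judged then, once.
The state is a dict: "time_s": time; "joints": joint angles; "joint_vel": joint speeds; "joint_torque": joint torques, N m; "position": TCP position; "ee_rot": TCP orientation; "wrist_force": force on the tool from outside, world axes, zero at the start; "torque": the same for the moment, N m; "opening": finger opening in m; "gripper_force": force on a finger pad.
Only numpy, scipy, OpenCV 4.12 (cv2) and the standard library are available. Lean on these libraries where they do the work, as an engineer would, in place of code of your own. Each camera call takes 0.05 s, during which the arm holds its last target. There are 200 camera calls.

## Working session

There is one attempt and no reset: what is moved stays moved. The work goes in short steps, each a Python script; the robot and the scene stay as the last script left them, time stands still between calls to the robot, and variables do not carry over. Pictures are saved under pics/ and viewed, at most 10 in all, crops included, and the job is handed in when it is done.

```bash
mkdir -p pics
cat > h.py <<'E'
import numpy as np, cv2
from rig import env, command_gripper, planner, capture
def K(c):
    f=240/np.tan(np.radians(c["vertical_fov"])/2); return np.array([[f,0,c["cx"]],[0,f,c["cy"]],[0,0,1.]])
def rays(c,uv):
    p=cv2.undistortPoints(np.array(uv,float).reshape(-1,1,2),K(c),np.array(c["dist"],float))[:,0]
    M=np.linalg.inv(c["world_to_cam"]); d=np.c_[p,np.ones(len(p))]
    return M[:3,3], d@M[:3,:3].T, M
def onplane(c,uv,z):
    o,d,_=rays(c,uv); return o+d*((z-o[2])/d[:,2])[:,None]
def bydepth(c,uv):
    o,d,_=rays(c,uv); uv=np.array(uv,int); return o+d*c["z_map"][uv[:,1],uv[:,0]][:,None]
def save(c,n): cv2.imwrite(f"pics/{n}.png",c["image"][:,:,::-1])
def mask(c,lo,hi):
    return cv2.inRange(cv2.cvtColor(c["image"],cv2.COLOR_RGB2HSV),np.array(lo),np.array(hi))
E
python3 - <<'E'
from h import *
import pickle
for n in("scene","side"):
    c=capture(n); save(c,n); pickle.dump(c,open(n+".pkl","wb")); M=np.linalg.inv(c["world_to_cam"]); print(n,M[:3,3],M[:3,2])
print(env.sense())
E
```

```text
scene [ 0.23711871 -0.66237018  0.87470464] [ 0.33975782  0.57687274 -0.74282062]
side [1.56287582 0.7323018  0.77263218] [-0.67800346 -0.53785972 -0.50101719]
{'time_s': 0.1, 'joints': array([ 1.02292454e+00,  2.21168290e-01,  1.52752435e+00,  2.92012089e-05,
        1.39472599e+00, -1.26102078e-01]), 'joint_vel': array([-1.56645878e-05, -2.70864029e-03, -3.28993200e-03, -1.80104277e-03,
        7.93854400e-04, -2.53926943e-04]), 'joint_torque': array([-6.90865477e-05, -4.98237312e+01, -3.90552235e+01, -2.26359475e-04,
        5.54597224e-03,  2.24046850e-06]), 'position': array([0.25555863, 0.56974373, 0.230281  ]), 'ee_rot': array([[-9.12363661e-01,  4.09379527e-01, -9.75638869e-04],
       [ 4.09380608e-01,  9.12362392e-01, -1.54373855e-03],
       [ 2.58161253e-04, -1.80785859e-03, -9.99998332e-01]]), 'wrist_force': array([-0.44125092, -0.55347519,  0.3232825 ]), 'torque': array([ 0.02368456, -0.01373479, -0.01074747]), 'gripper_force': 0.0, 'opening': 0.08573968387097294}
```

View pics/scene.png

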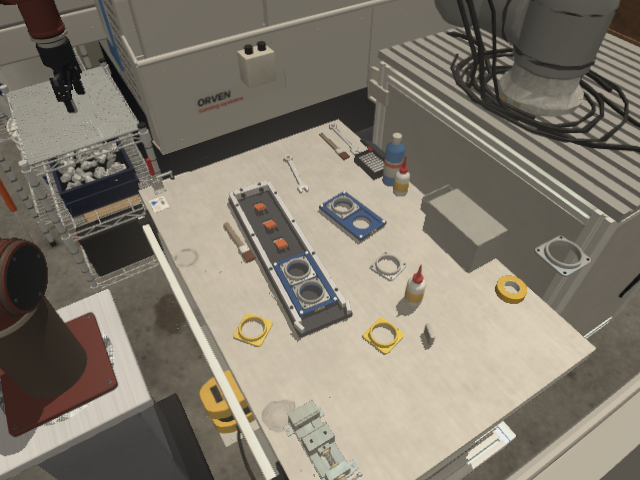

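View pics/side.png

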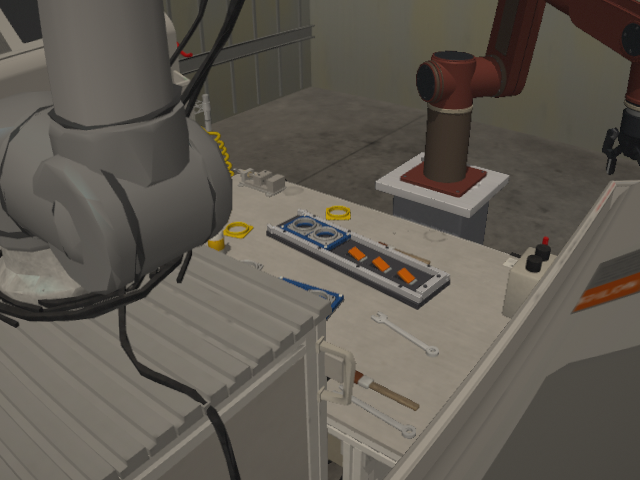

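The scene view shows the track from its end stop (250,190) to its open end (325,325). The three orange stops are at (261,208), (270,225) and (280,244), and the carrier with two grey rings is at (297,268) and (311,291). The other blue carrier (352,215), with one ring and lying outside the track, is the bystander; the yellow rings are look-alikes.

Run:
```python
from h import *
import pickle
for n in("scene","side"):
    c=pickle.load(open(n+".pkl","rb"))
    for nm,lo,hi,z in(("orange",(3,150,90),(14,255,255),.022),("blue",(100,120,50),(125,255,255),.030)):
        m=mask(c,lo,hi); 
        if nm=="blue": m=cv2.morphologyEx(m,cv2.MORPH_CLOSE,np.ones((3,3)))
        cs,_=cv2.findContours(m,cv2.RETR_EXTERNAL,cv2.CHAIN_APPROX_NONE)
        for k in cs:
            if cv2.contourArea(k)<40: continue
            uv=k[:,0]; r=(190<uv[:,0].mean()<460) and 160<uv[:,1].mean()<340
            if not r: continue
            P=onplane(c,uv,z)[:,:2].astype(np.float32); rc=cv2.minAreaRect(P)
            mm=np.zeros_like(m); cv2.drawContours(mm,[k],-1,255,-1); v,u=np.nonzero(mm&m); D=bydepth(c,np.c_[u,v])
            print(n,nm,uv.mean(0).round(),"c",np.round(rc[0],4),"size",np.round(rc[1],4),round(rc[2],1),"depth mean",np.median(D,0).round(4),np.percentile(D[:,2],[5,95]).round(3)); print(cv2.boxPoints(rc).round(3).tolist())
c=pickle.load(open("scene.pkl","rb"));cv2.imwrite("pics/crop.png",cv2.resize(c["image"][170:345,215:365,::-1],None,fx=3.4,fy=3.4,interpolation=2))
```

```text
scene orange [280. 243.] c [0.5552 0.0522] size [0.0192 0.0237] 87.4 depth mean [0.5543 0.0503 0.0242] [0.019 0.029]
[[0.5429999828338623, 0.0430000014603138], [0.5669999718666077, 0.041999999433755875], [0.5669999718666077, 0.061000000685453415], [0.5440000295639038, 0.06199999898672104]]
side orange [406. 275.] c [0.5721 0.1961] size [0.058  0.0268] 60.6 depth mean [0.5722 0.1961 0.0223] [0.01  0.031]
[[0.5460000038146973, 0.1770000010728836], [0.5699999928474426, 0.164000004529953], [0.5979999899864197, 0.2150000035762787], [0.574999988079071, 0.2280000001192093]]
side orange [380. 264.] c [0.5653 0.1233] size [0.0591 0.0273] 61.5 depth mean [0.5653 0.1239 0.0219] [0.014 0.029]
[[0.5389999747276306, 0.10400000214576721], [0.5630000233650208, 0.09099999815225601], [0.5910000205039978, 0.14300000667572021], [0.5669999718666077, 0.15600000321865082]]
side orange [357. 253.] c [0.56   0.0526] size [0.0573 0.0289] 66.2 depth mean [0.559  0.0523 0.0203] [0.013 0.027]
[[0.5350000262260437, 0.03200000151991844], [0.5619999766349792, 0.020999999716877937], [0.5849999785423279, 0.0729999989
[... 503 characters left out ...]
-0.010999999940395355], [0.765999972820282, -0.00800000037997961], [0.7509999871253967, 0.08500000089406967]]
side blue [338. 239.] c [ 0.5427 -0.0104] size [0.1032 0.0455] 22.6 depth mean [ 0.5428 -0.0094  0.028 ] [0.021 0.031]
[[0.4860000014305115, -0.008999999612569809], [0.5040000081062317, -0.050999999046325684], [0.5989999771118164, -0.012000000104308128], [0.5820000171661377, 0.029999999329447746]]
side blue [301. 234.] c [ 0.5828 -0.0988] size [0.157 0.044] 68.8 depth mean [ 0.5833 -0.0945  0.0293] [0.025 0.032]
[[0.5339999794960022, -0.164000004529953], [0.574999988079071, -0.18000000715255737], [0.6320000290870667, -0.03400000184774399], [0.5910000205039978, -0.017999999225139618]]
```

View pics/crop.png

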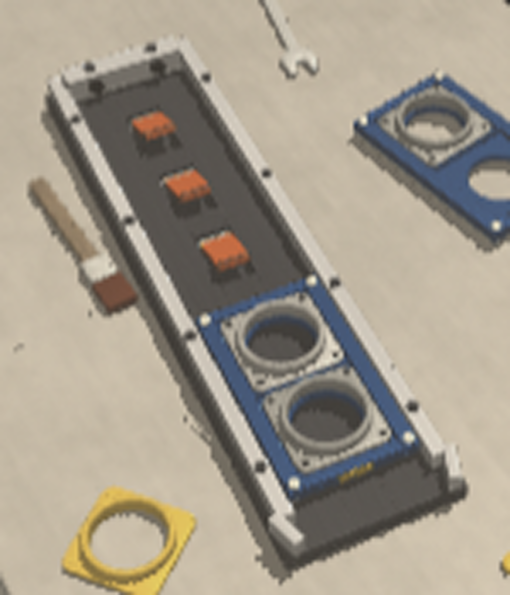

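Run:
```python
from h import *
import pickle
c=pickle.load(open("scene.pkl","rb"))
f=lambda L:np.array(L)/3.4+[215-.35,170-.35]
L=onplane(c,f([(75,118),(128,219),(190,336),(261,467)]),.031)[:,:2];R=onplane(c,f([(206,77),(266,173),(335,283),(412,406)]),.031)[:,:2]
D=onplane(c,f([(206,319),(311,281),(409,437),(294,484)]),.030)[:,:2]
E_=onplane(c,f([(97,87),(158,67)]),.025)[:,:2]
print(L,R,"dots",D,D.mean(0),"bumpers",E_)
for q in(L,R,(L+R)/2): d=q[0]-q[-1]; print(np.degrees(np.arctan2(-d[0],d[1])))
d=(D[0]+D[1]-D[2]-D[3])/2; print(np.degrees(np.arctan2(-d[0],d[1])),np.linalg.norm(d))
```

```text
[[ 0.5183284   0.22598626]
 [ 0.50630544  0.10711914]
 [ 0.49433729 -0.01424943]
 [ 0.48340785 -0.1335336 ]] [[ 0.62690042  0.21462557]
 [ 0.61500515  0.09565238]
 [ 0.60310586 -0.02485257]
 [ 0.59132611 -0.14310884]] dots [[ 0.51100096 -0.00582315]
 [ 0.59013056 -0.0136731 ]
 [ 0.57666856 -0.16242692]
 [ 0.49520667 -0.15509824]] [ 0.54325169 -0.08425535] bumpers [[0.55032983 0.25604809]
 [0.60240944 0.25193675]]
-5.547797953560528
-5.679013384693928
-5.6132497375987995
-5.606531590332908 0.1497307252244593
```

Bolts, carrier dots and stops agree: the track yaw is -5.6°, the origin is about (0.5565, 0.052), and the carrier is at y≈-137 mm. Next I shut the fingers, hover above the stops and check with the wrist camera.

```bash
cat >> h.py <<'E'
YAW=np.radians(-5.6); TY=np.array([-np.sin(YAW),np.cos(YAW),0]); TX=np.array([np.cos(YAW),np.sin(YAW),0])
O=np.array([.5565,.052,0])
def T(x,y,z): return O+TX*x+TY*y+np.array([0,0,z])
def rot(s):
    y=s*TX; z=np.array([0,0,-1.]); return np.c_[np.cross(y,z),y,z]
E
python3 - <<'E'
from h import *
import pickle
for s in(1,-1): print(s,[None if q is None else np.round(q,2) for q in(planner.solve_ik(T(0,y,.02),rot(s)) for y in(-.25,0,.15))])
command_gripper(0.0,20)
q=[(np.abs(planner.solve_ik(T(0,0.03,.2),rot(s))-env.sense()["joints"]).max(),s) for s in(1,-1)]; s=min(q)[1]; print(q)
env.goto(T(0,.03,.22),rot(s))
c=capture("wrist"); save(c,"wrist"); pickle.dump(c,open("wrist.pkl","wb")); print(env.sense()["time_s"],env.sense()["position"],env.sense()["wrist_force"])
m=mask(c,(3,150,90),(14,255,255))
for k in cv2.findContours(m,0,1)[0]:
    if cv2.contourArea(k)>100:
        P=onplane(c,k[:,0],.0145); d=P-O; print(k[:,0].mean(0).round(),"track x",(d@TX).min().round(4),(d@TX).max().round(4),"y",(d@TY).min().round(4),(d@TY).max().round(4))
E
```

```text
1 [array([-0.49,  0.33,  1.82, -0.  ,  0.99, -0.4 ]), array([-0.05,  0.32,  1.85, -0.  ,  0.98,  0.05]), array([ 0.21,  0.41,  1.72, -0.  ,  1.01,  0.31])]
-1 [None, None, None]Traceback (most recent call last):
  File "<stdin>", line 5, in <module>
TypeError: unsupported operand type(s) for -: 'NoneType' and 'float'
```

Run:
```python
from h import *
import pickle
env.goto(T(0,.03,.22),rot(1))
c=capture("wrist"); save(c,"wrist"); pickle.dump(c,open("wrist.pkl","wb")); s=env.sense(); print(s["time_s"],s["position"],s["wrist_force"],s["opening"])
M=np.linalg.inv(c["world_to_cam"]);print(M[:3,3],M[:3,2])
m=mask(c,(3,150,90),(14,255,255))
for k in cv2.findContours(m,0,1)[0]:
    if cv2.contourArea(k)>100:
        P=onplane(c,k[:,0],.0145); d=P-O; print(k[:,0].mean(0).round(),"track x",(d@TX).min().round(4),(d@TX).max().round(4),"y",(d@TY).min().round(4),(d@TY).max().round(4))
```

```text
2.9833 [0.55930007 0.08283606 0.22001637] [-0.02161051 -0.23747443 -0.05718045] 8.192111063205899e-05
[0.56513395 0.15308354 0.36131469] [-0.02669142 -0.27818059 -0.96015787]
[321. 244.] track x -0.0158 0.0103 y -0.0193 0.0172
[321. 163.] track x -0.0159 0.0105 y 0.0561 0.0888
[321.  73.] track x -0.0152 0.0106 y 0.1313 0.161
```

View pics/wrist.png

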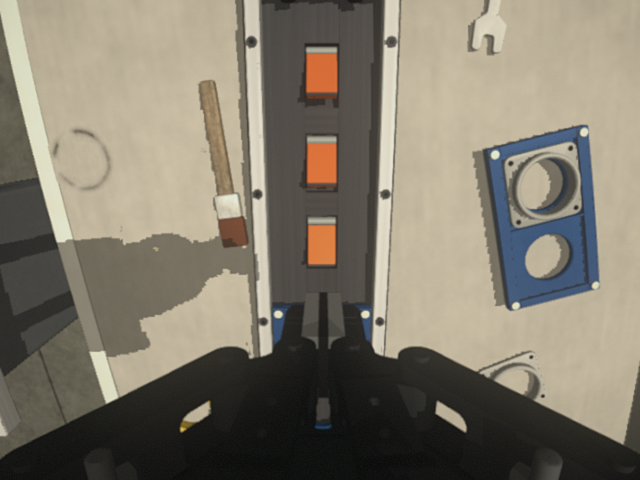

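The view shows the three stops at (321,244), (321,163) and (321,73), hinges at the grey strips, and the carrier's front dots at (278,314) and (365,314). The y agrees with the origin and x needs -2 mm. Now I press each stop near its free end and stroke it towards its hinge.

```bash
sed -i 's/^O=.*/O=np.array([.5565,.052,0])-.002*TX/' h.py
python3 - <<'E'
from h import *
R=rot(1)
for i,t in enumerate((-.020,.052,.124)):
    env.line_to(T(0,t+.009,.05),R,v=.2)
    env.pause(.2)
    f0=env.sense()["wrist_force"]
    hit=env.line_to(T(0,t+.009,.0125),v=.04,stop_force=5)
    s=env.sense(); z=s["position"][2]; print(i,hit,z,s["wrist_force"]-f0)
    z=max(z,.0145)
    env.line_to(T(0,t+.032,z),v=.05); print(env.sense()["wrist_force"]-f0,env.sense()["position"][2])
    env.line_to(T(0,t+.032,.05),v=.2)
env.line_to(T(0,.03,.22),v=.25)
c=capture("wrist"); save(c,"wrist2"); print(env.sense()["time_s"])
m=mask(c,(3,150,90),(14,255,255))
for k in cv2.findContours(m,0,1)[0]:
    if cv2.contourArea(k)>100:
        P=onplane(c,k[:,0],.0145); d=P-O; print(k[:,0].mean(0).round(),"track x",(d@TX).min().round(4),(d@TX).max().round(4),"y",(d@TY).min().round(4),(d@TY).max().round(4))
        u,v=k[:,0].mean(0); ys=np.arange(k[:,0,1].min()+2,k[:,0,1].max()-1,4); print(bydepth(c,[(u,y) for y in ys])[:,2].round(4))
E
```

```text
0 True 0.014416179505240597 [-0.95330523 -0.34757175  6.23318954]
[1.16042142 2.95073525 3.26510875] 0.014548579415231435
1 True 0.014398263850716748 [-0.41838607 -1.19561506  5.10476401]
[0.10456401 1.14704254 1.940914  ] 0.014548125133945562
2 True 0.014411688402298624 [-2.38046975  0.61007443  4.5900539 ]
[-0.65162453  2.15918191  0.62887904] 0.014551966240636191
11.775
[326. 243.] track x -0.0131 0.012 y -0.0185 0.0168
[0.0123 0.0123 0.0122 0.0125 0.0133 0.0136 0.013  0.0139 0.0133]
[326. 164.] track x -0.0132 0.0121 y 0.0529 0.0881
[0.0124 0.0138 0.0118 0.0131 0.0143 0.0135 0.0134 0.0134 0.0135 0.0133]
[326.  77.] track x -0.0128 0.0122 y 0.1248 0.1591
[0.0134 0.0137 0.0131 0.0132 0.0122 0.0132 0.013  0.0139 0.0129 0.0145
 0.013 ]
```

View pics/wrist2.png

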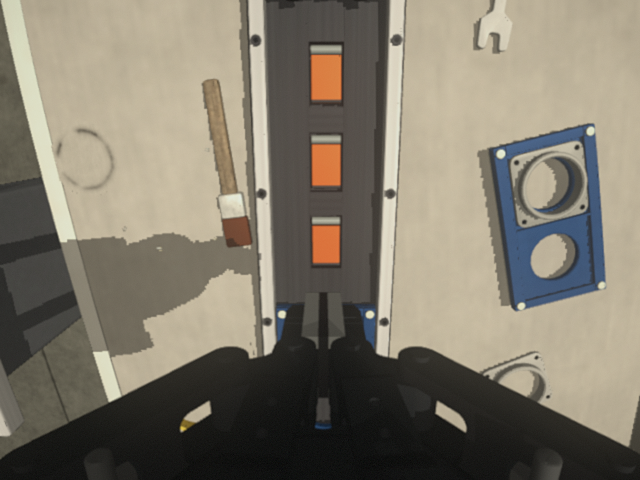

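All three stops lie flat: even heights near 13 mm, full 35 mm orange lengths, tips at y≈-19, 53 and 125 mm, and no free-end shadows at (326,243), (326,164) or (326,77). Now I go behind the carrier and push.

Run:
```python
from h import *
R=rot(1)
ty=lambda:round(float((env.sense()["position"]-O)@TY),4)
env.line_to(T(0,-.252,.15),R,v=.25)
print("down",env.line_to(T(0,-.252,.0185),v=.1,stop_force=10),env.sense()["position"][2]); env.pause(.2)
f0=env.sense()["wrist_force"]
for tgt,v in((-.215,.04),(-.10,.06),(.015,.06),(.045,.03)):
    h=env.line_to(T(0,tgt,.0185),v=v,stop_force=14); print(tgt,h,ty(),(env.sense()["wrist_force"]-f0).round(1),env.sense()["time_s"])
    if h: break
c=capture("scene"); save(c,"push"); cv2.imwrite("pics/push_c.png",cv2.resize(c["image"][160:345,205:365,::-1],None,fx=3.2,fy=3.2,interpolation=2))
```

```text
down False 0.01932698698521983
-0.215 False -0.2147 [-0.8  0.3  0.8] 15.825
-0.1 False -0.1 [-1.6 -2.6  0.9] 17.8917
0.015 False 0.0149 [-1.3 -4.2  2. ] 19.9583
0.045 True 0.0277 [-0.6 -2.4  1.8] 20.55
```

View pics/push_c.png

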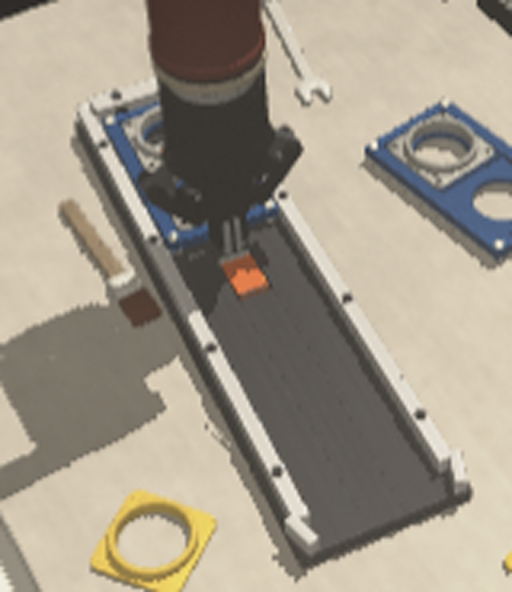

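The carrier is at the end stop with the finger behind it, at tool y≈28 mm as expected. I will press gently once more to confirm contact, retreat and check.

Run:
```python
from h import *
ty=lambda:round(float((env.sense()["position"]-O)@TY),4)
env.pause(.3); print(ty(),env.sense()["wrist_force"])
h=env.line_to(T(0,.040,.0185),v=.015,stop_force=15); print(h,ty(),env.sense()["wrist_force"])
env.pause(.3); print(ty(),env.sense()["wrist_force"])
env.line_to(T(0,-.03,.0185),v=.06); env.line_to(T(0,-.03,.12),v=.2); env.line_to(T(0,-.15,.25),v=.25)
print(env.sense()["time_s"])
c=capture("scene"); cv2.imwrite("pics/end_c.png",cv2.resize(c["image"][160:345,205:365,::-1],None,fx=3.2,fy=3.2,interpolation=2))
w=capture("wrist"); save(w,"wend")
for n,k in(("s",c),("w",w)):
    m=mask(k,(100,120,50),(125,255,255)); v,u=np.nonzero(m); d=onplane(k,np.c_[u,v],.030)-O; x,y=d@TX,d@TY
    q=(abs(x)<.04)&(abs(y)<.3); print(n,np.percentile(y[q],[1,99]).round(4) if q.any() else None)
```

```text
0.0275 [ 0.6081345   0.29978333 -0.07869403]
True 0.0276 [-0.09534642 -1.86870044  1.2388614 ]
0.0276 [ 0.9153873  -1.00215375  0.77161917]
24.2333
s [0.0443 0.0475]
w None
```

View pics/end_c.png

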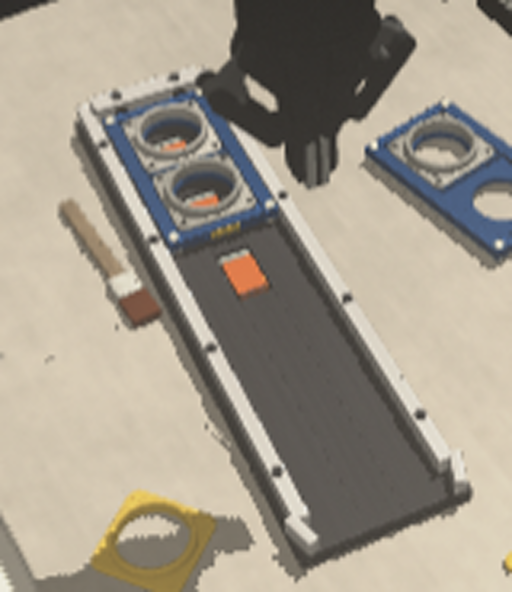

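View pics/wend.png

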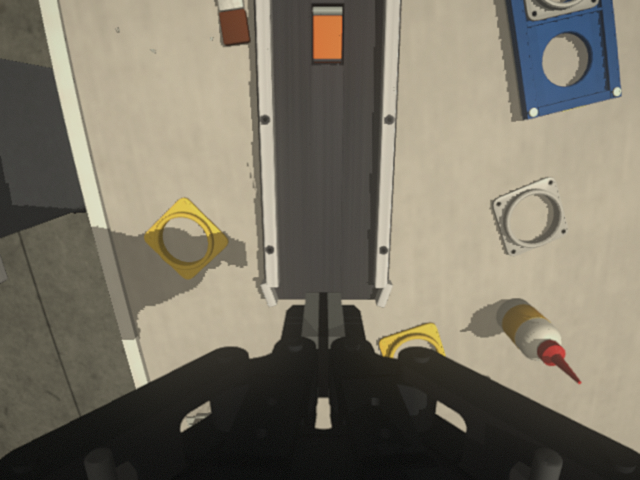

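The carrier appears home with both rings in their pockets at (172,132) and (205,187). A closer look from above will show whether the front end really touches the bumpers.

Run:
```python
from h import *
env.goto(T(0,.07,.25),rot(1)); env.pause(.2)
w=capture("wrist"); print(env.sense()["time_s"])
save(w,"wfull")
m=mask(w,(100,120,50),(125,255,255)); v,u=np.nonzero(m); d=onplane(w,np.c_[u,v],.030)-O; x,y=d@TX,d@TY
q=(abs(x)<.04)&(abs(y-.12)<.12); print(np.percentile(y[q],[.5,99.5]).round(4)); print(v[q].min(),u[q].min(),u[q].max())
y0=max(0,v[q].min()-50); cv2.imwrite("pics/gap.png",cv2.resize(w["image"][y0:y0+130,230:420,::-1],None,fx=4,fy=4,interpolation=2))
```

```text
25.4667
[0.0403 0.1971]
59 277 368
```

View pics/gap.png

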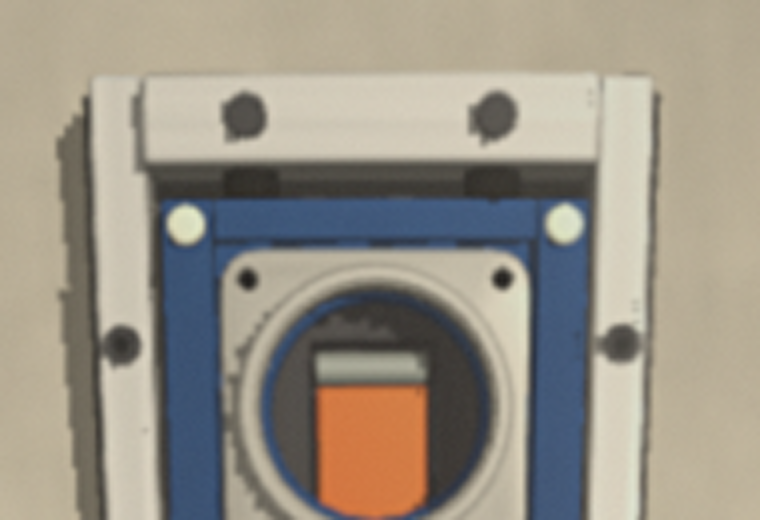

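The bumpers at crop (250,185) and (490,185) meet the carrier's front edge at row 198 with no gap. The second push also met a hard stop within 0.1 mm, and the carrier measures y = 40 to 197 mm, so it is home.

```bash
python3 -c "
from h import *
print(env.finish_job())"
```

```text
the job is handed in; nothing more can be done
None
```

All three stops were stroked flat before the carrier moved, the carrier was then pushed fully home against the bumpers with both rings still in their pockets, and the job was handed in at about 25.5 s of the 51 s limit.

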